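Set the length stop of the lead-cutting jig and clamp it

ROBOT

A 6-joint arm with a two-finger parallel gripper is mounted at the origin on the work surface; the furniture and walls round the work are solid. World frame = base frame: x ahead of the robot, y to its left, z up, the work surface at z = 0. Lengths are in m, angles in degrees, forces in N, time in s.
With the tool pointing down it reaches from about 0.275 to 0.775 m from the base axis. Payload 14.6 kg.
Tool frame: the origin (TCP) lies at the very end of the fingers, on their centre line; the grasp point (between the pads) lies 19 mm behind it; z points along the fingers, y is the line along which they close (so a half turn about z gives the same grasp; the last joint's range is limited). The gripper opens to 85 mm and grips with 20 to 120 N. Pads are 22 mm wide; open, the fingers measure 114 mm over their backs; the gripper's body (76 mm by 85 mm) begins 54 mm behind the grasp point. The pads swing forward as they close: fully open they stand 13 mm farther back than shut.
Start: joints at [57.393, 15.075, -2.767, 72.158, 0, 81.102], TCP at [0.211, 0.481, 0.231] pointing down, gripper open.
Joint ranges: [-151.79, 151.79], [-50.71, 97.33], [-67.44, 78.34], [-121.81, 120.89], [-77.56, 73.72], [-180, 180]. Speed limits (degrees/s): [108.29, 108.29, 147.25, 159.86, 180, 180].

INTERFACE

Orientations are given as [roll, pitch, yaw] about the fixed x, y, z axes, in that order (R = Rz(yaw) Ry(pitch) Rx(roll)).
In Python, from station import r gives the robot as it stands.
- The arm moves only by the tool play_rows, never from a script. Its argument "commands" is a list of rows, each an object of numbers: "tx", "ty", "tz": the shift along the world's x, y, z in mm; "wx", "wy", "wz": the turn, a rotation vector about the world's x, y, z in degrees; "grip": the finger opening in mm, from 0 to 85.4. In form: [{"tx": .., "ty": .., "tz": .., "wx": .., "wy": .., "wz": .., "grip": ..}, ...]. A call has 1 to 20 rows; each row is the pose to reach, as a shift and turn from the pose commanded when the call began; what a row does not reach only later rows make up. A row lasts 1/10 s, in which the tool goes at most 50 mm and 8.59 degrees, less where a joint would pass 70% of its speed; a pose out of reach is approached as far as the arm can. A call with a gripper value outside its range is refused whole. The fingers move at their own pace and stop on an object; "force" is the grip in N (left out, the last holds). Time passes only in rows, so rows that repeat a pose let the fingers close. It gives the time, the measured TCP pose, the force, the opening and the grip force at its end, in the units of the state.
- r.get_state(): the state, without advancing time (a new reading comes with each control period).
- r.grab_frame(name): name is "scene" or "top"; returns (picture, depth): 384x512x3 uint8, red, green, blue; 384x512 float32, m along the optical axis (not along the pixel's ray), 0 where there is no reading.
- r.camera_info(name): a dict with "intrinsics" (3x3 intrinsics, pixels), "dist_coeffs" ([k1, k2, p1, p2, k3] as OpenCV has them; the pictures are not rectified), "extrinsics" (4x4, takes a point from camera to world coordinates). Camera axes: x right, y down, z forward; pixel columns grow to the right and rows downward; lengths in m; the calibration is good to about 2 mm. A picture is of the moment at which its call begins. camera_info takes no time and is no camera call.
- r.job_done(): hands the job in; it is judged then, once.
The state is a dict: "clock": time; "qpos": joint angles; "qvel": joint speeds; "joint_torque": joint torques, N m; "ee_pos": TCP position; "tool_rot": TCP orientation; "force": force on the tool from outside, world axes, zero at the start; "wrist_torque": the same for the moment, N m; "width": finger opening in m; "gripper_force": force on a finger pad.
Only numpy, scipy, OpenCV 4.12 (cv2) and the standard library are available. Lean on these libraries where they do the work, as an engineer would, in place of code of your own. Each camera call takes 0.05 s, during which the arm holds its last target. There are 200 camera calls.

TASK

Two small length-stop rails lie on the board over the crate. On the one with the orange knob, slide the loose stop along its rail until its centre is level with the red marker clip, then turn the orange knob clockwise (seen from above) a quarter turn, until its bar lies along the rail and the stop is clamped. Leave the rail with the black knob as it is.

Things in the scene. Friction and masses are not known exactly. Their poses are not given: they have to be found in the camera images.
- orange_grip (a point): Grip point on the orange knob, on its vertical axis (the stop's centre). Its upright bar is 56 long, 12 thick, 24 mm high, top 10 mm above this point; grey stop (50 x 46 mm, white centre line) has its top 28 mm below, board 74 mm below. Turns with the knob: x across the thickness (pinch so), y along the bar, z up. Pulling the bar along the rail slides the stop (1 to 2 N while free, travel +-85 mm).
- red_mark (a point): Point on the orange-knob rail's centre line level with the red marker clip (6 mm wide, on the rail's right-hand edge; the other rail's clip is yellow), at the rail's top, 24 mm above the board. x along the rail, roughly away from the robot; z up. The rail is fixed, 260 x 70 mm; its end blocks are 37 mm high. The knob's axis belongs straight above this point.
- orange_knob (a joint): Angle of the orange knob, rad: 0 = free, bar across the rail; grows clockwise seen from above; from about 0.8 the stop is braked; at 1.57 (end of its turn) the bar lies along the rail and the stop is clamped. Turning takes about 0.1 N m; it stays where it is left.
- black_tip (a point): One end of the bar of the black knob, 26 mm from its axis, 74 mm above the board. Its rail and stop are alike, with a yellow clip; that stop is clamped already and stays as it is. The two rails may stand in either place, left or right.

How it is judged (in metres and radians):
At the end, for the whole second after the job is handed in: The orange knob's axis is within 10 mm of the red clip along the rail, the orange knob is turned clockwise to 1.2 rad or more, and the black knob is where it was to within 8 mm (x of orange_grip in the frame of red_mark between -0.01 and 0.01 m and value of joint orange_knob above 1.2 rad and distance of black_tip from where it was at the start of the episode below 0.008 m); the robot touches nothing.
It fails at once if the other stop or its black knob is moved by more than 15 mm (distance of black_tip from where it was at the start of the episode above 0.015 m).
It also fails if it takes over 35 s, if anything falls off the work surface, if the arm or the gripper's body presses on something with over 40 N, if the wrist force passes 120 N, or if a joint passes its speed limit or range.

## Working session

There is one attempt and no reset: what is moved stays moved. The work goes in short steps, Python scripts to look and compute and a tool call to move; the robot and the scene stay as the last step left them, time stands still between calls to the robot, and variables do not carry over. Pictures are saved under pics/ and viewed, at most 10 in all, crops included, and the job is handed in when it is done.

Besides the shell and the picture viewer there is one more tool, called after "Emit:" as name([rows], argument=value, ...), one row to a line, values as JSON. play_rows: Moves the arm, as the interface text tells. Its arguments: {"type":"object","properties":{"commands":{"type":"array"},"force":{"type":"number"}},"required":["commands"]}

```bash
mkdir -p pics; cat > h.py <<'E'
import numpy as np, cv2
from station import r
def grab(n,out=None):
    im,d=r.grab_frame(n)
    if out: cv2.imwrite('pics/'+out,cv2.cvtColor(im,cv2.COLOR_RGB2BGR))
    np.savez('/tmp/'+n+'.npz',im=im,d=d)
    return im,d
def rays(n,uv):
    c=r.camera_info(n);K=np.array(c['intrinsics']);D=np.array(c['dist_coeffs']);E=np.array(c['extrinsics'])
    p=cv2.undistortPoints(np.array(uv,float).reshape(-1,1,2),K,D).reshape(-1,2)
    return E[:3,3],np.c_[p,np.ones(len(p))]@E[:3,:3].T
def onz(n,uv,z):
    o,d=rays(n,uv); return o+d*((z-o[2])/d[:,2])[:,None]
def ondepth(n,uv,d):
    o,dr=rays(n,uv); uv=np.array(uv,int).reshape(-1,2); return o+dr*d[uv[:,1],uv[:,0]][:,None]
E
python3 - <<'E'
from h import *
a,_=grab('top','top1.png');b,_=grab('scene','scene1.png')
for n in('top','scene'):print(np.round(r.camera_info(n)['extrinsics'],3))
print(r.get_state())
E
```

```text
[[ 0.012 -0.995  0.1    0.453]
 [-1.    -0.012  0.002 -0.046]
 [-0.    -0.1   -0.995  1.135]
 [ 0.     0.     0.     1.   ]]
[[ 0.449 -0.669  0.592  0.041]
 [-0.894 -0.345  0.288 -0.296]
 [ 0.012 -0.659 -0.752  0.915]
 [ 0.     0.     0.     1.   ]]
{'clock': 0.1, 'qpos': array([ 5.73934316e+01,  1.50957982e+01, -2.79889633e+00,  7.21585467e+01,
       -1.47906146e-03,  8.11002609e+01]), 'qvel': array([ 0.01396758, -0.12774541,  0.10958666,  0.02332728, -0.02964138,
        0.12197077]), 'joint_torque': array([ 2.93989840e-03, -6.38578463e+01,  3.85060823e+01,  1.00300106e-02,
       -1.38636174e-04, -2.39240273e-05]), 'ee_pos': array([0.21097514, 0.48048209, 0.23088374]), 'tool_rot': array([-1.79947171e+02, -6.77547079e-03,  1.56293168e+02]), 'force': array([-0.43953465, -0.70699202,  0.06059213]), 'wrist_torque': array([ 0.0160031 ,  0.04334788, -0.02151013]), 'gripper_force': 0.0, 'width': 0.08535418467114145}
```

View pics/top1.png

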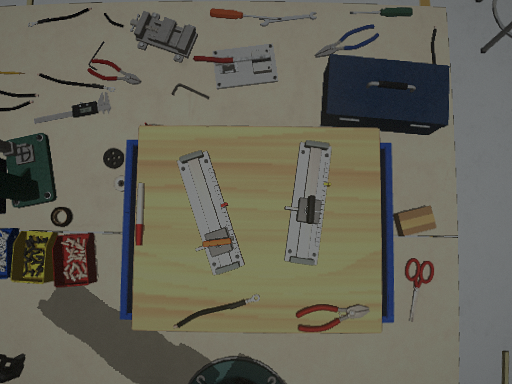

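View pics/scene1.png

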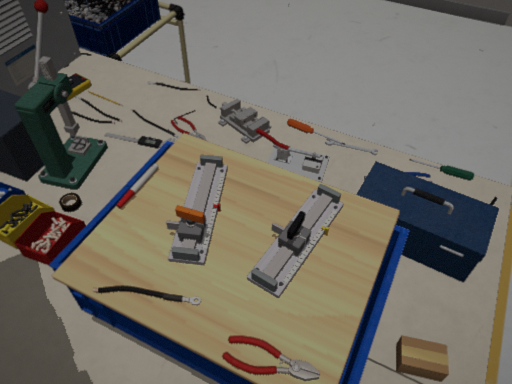

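Top view: the orange knob is on the left rail at about (215,243), with the red clip at (224,206). The black knob is on the right rail at about (307,209). Next I'll measure.

```bash
cat > m.py <<'E'
from h import *
def meas(im,d,n='top',box=None):
    hsv=cv2.cvtColor(im,cv2.COLOR_RGB2HSV)
    return hsv
def blob(m,box):
    x0,y0,x1,y1=box; k=np.zeros_like(m);k[y0:y1,x0:x1]=m[y0:y1,x0:x1]
    nl,l,s,c=cv2.connectedComponentsWithStats(k); i=1+np.argmax(s[1:,4]); return l==i
def cen(m): y,x=np.nonzero(m); return np.array([x.mean(),y.mean()])
E
python3 - <<'E'
from m import *
f=np.load('/tmp/top.npz');im,d=f['im'],f['d']
h=cv2.cvtColor(im,cv2.COLOR_RGB2HSV)
zb=ondepth('top',[[160,180],[260,180],[270,290],[160,290],[360,180]],d)[:,2];print('board z',zb)
B=np.median(zb)
for nm,p in(('red',(224,206)),('or',(215,243)),('or2',(205,244)),('stop',(218,233)),('rail',(210,200)),('wood',(260,200))):print(nm,h[p[1],p[0]],im[p[1],p[0]],ondepth('top',[p],d).round(4))
H,S,V=h[...,0],h[...,1],h[...,2]
rail=blob(((S<60)&(V>60)).astype(np.uint8),(170,140,250,285))
cnt=max(cv2.findContours(rail.astype(np.uint8),0,2)[0],key=cv2.contourArea)
print('rail',cv2.minAreaRect(cnt)); 
bx=cv2.boxPoints(cv2.minAreaRect(cnt));w=onz('top',bx,B+.02);print(w.round(4))
o=((H<18)&(S>150)&(V>90)).astype(np.uint8)
red=blob(((H<6)|(H>174)).astype(np.uint8)*(S>150)*(V>90).astype(np.uint8),(218,198,234,214));
ob=blob(o,(190,225,245,260))
print('red',cen(red),red.sum(),onz('top',cen(red),B+.024));print('or',cen(ob),ob.sum(),onz('top',cen(ob),B+.084),cv2.minAreaRect(np.argwhere(ob)[:,::-1].astype(np.float32)))
c=cv2.resize(im[140:280,165:340],None,fx=4,fy=4,interpolation=cv2.INTER_CUBIC);cv2.imwrite('pics/c1.png',c[...,::-1])
E
```

```text
board z [0.19784318 0.19830443 0.19910413 0.19733281 0.19824606]
red [10 11 67] [67 65 64] [[0.5187 0.0222 0.211 ]]
or [ 17 158 123] [123  89  47] [[0.4406 0.0334 0.2807]]
or2 [ 17 159 122] [122  88  46] [[0.4384 0.0526 0.2846]]
stop [25 16 94] [94 93 88] [[0.4606 0.0311 0.244 ]]
rail [ 34  14 130] [129 130 123] [[0.5303 0.0515 0.221 ]]
wood [ 31  78 125] [124 125  87] [[ 0.5337 -0.0548  0.1962]]
rail ((205.1768798828125, 213.06134033203125), (123.6821060180664, 41.76150131225586), 71.82198333740234)
[[ 0.6142  0.1488  0.2182]
 [ 0.6435  0.0636  0.2182]
 [ 0.3938 -0.0232  0.2182]
 [ 0.3654  0.0597  0.2182]]
red [223.5625 204.375 ] 16 [[0.52129703 0.02237589 0.22224606]]
or [216.27338129 242.03597122] 139 [[0.44253784 0.0308202  0.28224606]] ((216.45387268066406, 242.13079833984375), (5.333493232727051, 27.41167449951172), 82.87498474121094)
```

View pics/c1.png

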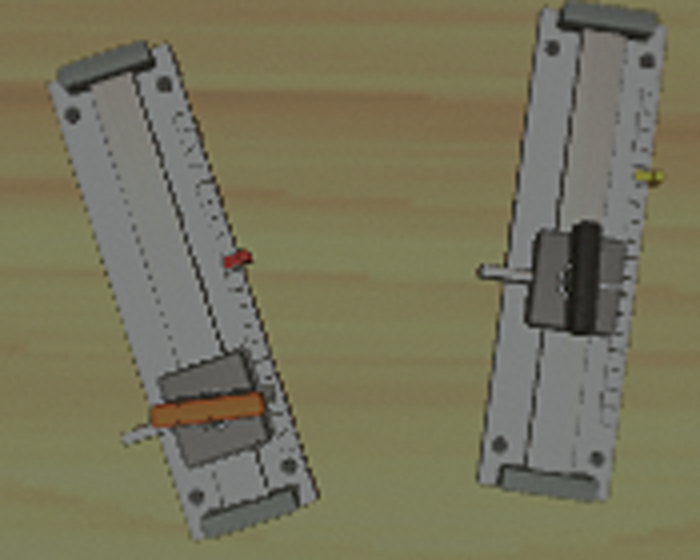

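```bash
python3 - <<'E'
from m import *
B=.198
q=np.array([[50,85],[168,45],[317,497],[193,540],[238,259],[150,417],[265,402]])/4+[165,140]-.4
w=onz('top',q,B+.024); print(w.round(4))
far=(w[0]+w[1])/2;near=(w[2]+w[3])/2
u=far-near;L=np.linalg.norm(u);u/=L;print('L',L,'W',np.linalg.norm(w[0]-w[1]),np.linalg.norm(w[2]-w[3]),'yaw',np.degrees(np.arctan2(u[1],u[0])))
e=w[1]-w[2];e2=w[0]-w[3];print(np.degrees(np.arctan2(e[1],e[0])),np.degrees(np.arctan2(e2[1],e2[0])))
mid=(far+near)/2;red=w[4];s=(red-mid)@u;print('red s',s,'mark',mid+u*s)
f=np.load('/tmp/top.npz');im=f['im'];h=cv2.cvtColor(im,cv2.COLOR_RGB2HSV)
pts={}
for n,box in(('top',(190,225,245,260)),('scene',(160,195,216,228))):
    im=np.load('/tmp/%s.npz'%n)['im'];h=cv2.cvtColor(im,cv2.COLOR_RGB2HSV)
    ob=blob(((h[...,0]<22)&(h[...,0]>4)&(h[...,1]>130)&(h[...,2]>70)).astype(np.uint8),box)
    c=cen(ob);print(n,c,ob.sum());pts[n]=rays(n,c)
(o1,d1),(o2,d2)=pts['top'],pts['scene'];d1=d1[0];d2=d2[0]
t=np.linalg.lstsq(np.c_[d1,-d2],o2-o1,rcond=None)[0];print(o1+d1*t[0],o2+d2*t[1])
ends=onz('top',q[5:],B+.080);b=ends[0]-ends[1];print('bar',ends,np.linalg.norm(b),np.degrees(np.arctan2(b[1],b[0])))
c=ends.mean(0);print('knob s',(c-mid)@u,'lat',(c-mid-u*((c-mid)@u)))
E
```

```text
[[ 0.6137  0.1241  0.222 ]
 [ 0.636   0.0611  0.222 ]
 [ 0.3971 -0.0223  0.222 ]
 [ 0.3738  0.0422  0.222 ]
 [ 0.5214  0.0213  0.222 ]
 [ 0.4376  0.0661  0.222 ]
 [ 0.4462  0.0057  0.222 ]]
L 0.2532749185523238 W 0.06680676188187726 0.06857817372081872 yaw 19.048673486448507
19.248772289799337 18.848825230117868
red s 0.005559296235641751 mark [0.51038897 0.05309572 0.222     ]
top [216.37735849 242.16352201] 159
scene [189.03267974 213.7124183 ] 306
[0.44216691 0.03148291 0.27259836] [0.4412583  0.03285342 0.27273393]
bar [[0.43851975 0.05915395 0.278     ]
 [0.44667569 0.00249602 0.278     ]] 0.057241947991421516 98.19148192881246
knob s -0.06578834228395807 lat [-0.00035049  0.00101509  0.056     ]
```

Emit:
play_rows([
  {"tz": 50, "grip": 60},
  {"tz": 100, "grip": 60},
  {"tx": 30, "ty": -40, "tz": 100, "wz": 8.5, "grip": 60},
  {"tx": 50, "ty": -80, "tz": 100, "wz": 17, "grip": 60},
  {"tx": 70, "ty": -120, "tz": 100, "wz": 25.5, "grip": 60},
  {"tx": 90, "ty": -160, "tz": 100, "wz": 34, "grip": 60},
  {"tx": 110, "ty": -200, "tz": 100, "wz": 42.5, "grip": 60},
  {"tx": 130, "ty": -240, "tz": 100, "wz": 51, "grip": 60},
  {"tx": 150, "ty": -280, "tz": 100, "wz": 59.5, "grip": 60},
  {"tx": 170, "ty": -320, "tz": 100, "wz": 68, "grip": 60},
  {"tx": 190, "ty": -360, "tz": 100, "wz": 76.5, "grip": 60},
  {"tx": 210, "ty": -400, "tz": 100, "wz": 85, "grip": 60},
  {"tx": 231, "ty": -440, "tz": 100, "wz": 93.5, "grip": 60},
  {"tx": 231, "ty": -450, "tz": 100, "wz": 102, "grip": 60},
  {"tx": 231, "ty": -450, "tz": 100, "wz": 110.5, "grip": 60},
  {"tx": 231, "ty": -450, "tz": 100, "wz": 119, "grip": 60},
  {"tx": 231, "ty": -450, "tz": 100, "wz": 122, "grip": 60},
  {"tx": 231, "ty": -450, "tz": 100, "wz": 122, "grip": 60},
  {"tx": 231, "ty": -450, "tz": 100, "wz": 122, "grip": 60},
])

```text
invalid input at $.commands[0]: expected keys tx, ty, tz, wx, wy, wz, grip
```

Emit:
play_rows([
  {"tx": 0, "ty": 0, "tz": 50, "wx": 0, "wy": 0, "wz": 0, "grip": 60},
  {"tx": 0, "ty": 0, "tz": 100, "wx": 0, "wy": 0, "wz": 0, "grip": 60},
  {"tx": 30, "ty": -40, "tz": 100, "wx": 0, "wy": 0, "wz": 8.5, "grip": 60},
  {"tx": 50, "ty": -80, "tz": 100, "wx": 0, "wy": 0, "wz": 17, "grip": 60},
  {"tx": 70, "ty": -120, "tz": 100, "wx": 0, "wy": 0, "wz": 25.5, "grip": 60},
  {"tx": 90, "ty": -160, "tz": 100, "wx": 0, "wy": 0, "wz": 34, "grip": 60},
  {"tx": 110, "ty": -200, "tz": 100, "wx": 0, "wy": 0, "wz": 42.5, "grip": 60},
  {"tx": 130, "ty": -240, "tz": 100, "wx": 0, "wy": 0, "wz": 51, "grip": 60},
  {"tx": 150, "ty": -280, "tz": 100, "wx": 0, "wy": 0, "wz": 59.5, "grip": 60},
  {"tx": 170, "ty": -320, "tz": 100, "wx": 0, "wy": 0, "wz": 68, "grip": 60},
  {"tx": 190, "ty": -360, "tz": 100, "wx": 0, "wy": 0, "wz": 76.5, "grip": 60},
  {"tx": 210, "ty": -400, "tz": 100, "wx": 0, "wy": 0, "wz": 85, "grip": 60},
  {"tx": 231, "ty": -440, "tz": 100, "wx": 0, "wy": 0, "wz": 93.5, "grip": 60},
  {"tx": 231, "ty": -450, "tz": 100, "wx": 0, "wy": 0, "wz": 102, "grip": 60},
  {"tx": 231, "ty": -450, "tz": 100, "wx": 0, "wy": 0, "wz": 110.5, "grip": 60},
  {"tx": 231, "ty": -450, "tz": 100, "wx": 0, "wy": 0, "wz": 119, "grip": 60},
  {"tx": 231, "ty": -450, "tz": 100, "wx": 0, "wy": 0, "wz": 122, "grip": 60},
  {"tx": 231, "ty": -450, "tz": 100, "wx": 0, "wy": 0, "wz": 122, "grip": 60},
  {"tx": 231, "ty": -450, "tz": 100, "wx": 0, "wy": 0, "wz": 122, "grip": 60},
])

```text
clock: 2.0
ee_pos: [0.442, 0.0306, 0.3311]
tool_rot: [180.0, 0.0, -81.6]
force: [-0.3, 0.5, 0.1]
width: 0.06
gripper_force: 0.0
```

Emit:
play_rows([
  {"tx": 0, "ty": 0, "tz": -25, "wx": 0, "wy": 0, "wz": 0, "grip": 60},
  {"tx": 0, "ty": 0, "tz": -50, "wx": 0, "wy": 0, "wz": 0, "grip": 60},
  {"tx": 0, "ty": 0, "tz": -65, "wx": 0, "wy": 0, "wz": 0, "grip": 60},
  {"tx": 0, "ty": 0, "tz": -77, "wx": 0, "wy": 0, "wz": 0, "grip": 60},
  {"tx": 0, "ty": 0, "tz": -77, "wx": 0, "wy": 0, "wz": 0, "grip": 60},
  {"tx": 0, "ty": 0, "tz": -77, "wx": 0, "wy": 0, "wz": 0, "grip": 30},
  {"tx": 0, "ty": 0, "tz": -77, "wx": 0, "wy": 0, "wz": 0, "grip": 10},
  {"tx": 0, "ty": 0, "tz": -77, "wx": 0, "wy": 0, "wz": 0, "grip": 5},
  {"tx": 0, "ty": 0, "tz": -77, "wx": 0, "wy": 0, "wz": 0, "grip": 5},
  {"tx": 0, "ty": 0, "tz": -77, "wx": 0, "wy": 0, "wz": 0, "grip": 5},
  {"tx": 0, "ty": 0, "tz": -77, "wx": 0, "wy": 0, "wz": 0, "grip": 5},
], force=40)

```text
clock: 3.1
ee_pos: [0.4425, 0.0306, 0.255]
tool_rot: [-179.9, -0.0, -81.7]
force: [-0.7, 1.0, 5.1]
width: 0.0155
gripper_force: 38.9
```

```bash
python3 - <<'E'
from h import *
b,_=grab('scene');c=cv2.resize(b[140:280,120:320],None,fx=4,fy=4,interpolation=cv2.INTER_CUBIC);cv2.imwrite('pics/c2.png',c[...,::-1])
s=r.get_state();print(s['force'],s['wrist_torque'],s['width'],s['gripper_force'])
E
```

```text
[-1.36334744  0.22450247  4.64541067] [-0.04630914  0.08127085 -0.04532437] 0.01489499524654819 38.92662227153778
```

View pics/c2.png

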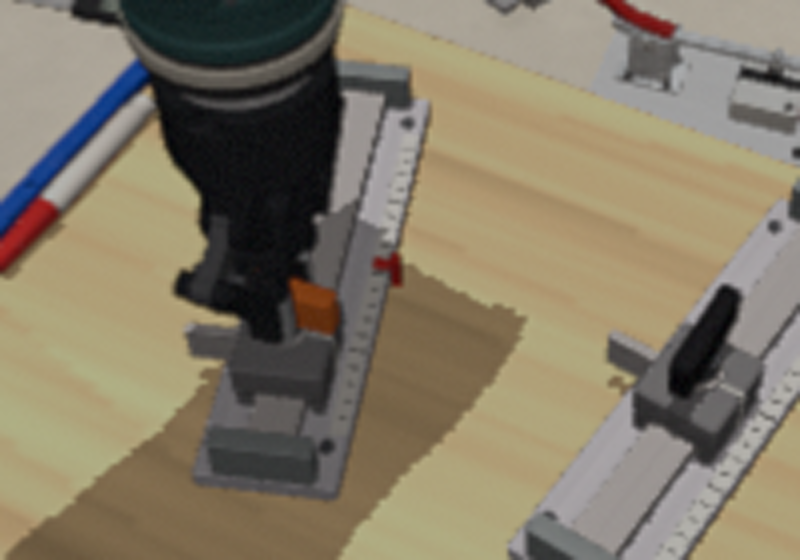

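The crop shows the fingers holding the orange bar at about (290,310), clear of the black knob. Now the slide along the rail.

Emit:
play_rows([
  {"tx": 6, "ty": 2, "tz": 0, "wx": 0, "wy": 0, "wz": 0, "grip": 5},
  {"tx": 14, "ty": 4.8, "tz": 0, "wx": 0, "wy": 0, "wz": 0, "grip": 5},
  {"tx": 22, "ty": 7.6, "tz": 0, "wx": 0, "wy": 0, "wz": 0, "grip": 5},
  {"tx": 30, "ty": 10.4, "tz": 0, "wx": 0, "wy": 0, "wz": 0, "grip": 5},
  {"tx": 38, "ty": 13.1, "tz": 0, "wx": 0, "wy": 0, "wz": 0, "grip": 5},
  {"tx": 46, "ty": 15.9, "tz": 0, "wx": 0, "wy": 0, "wz": 0, "grip": 5},
  {"tx": 54, "ty": 18.6, "tz": 0, "wx": 0, "wy": 0, "wz": 0, "grip": 5},
  {"tx": 62, "ty": 21.4, "tz": 0, "wx": 0, "wy": 0, "wz": 0, "grip": 5},
  {"tx": 67.5, "ty": 23.3, "tz": 0, "wx": 0, "wy": 0, "wz": 0, "grip": 5},
  {"tx": 67.5, "ty": 23.3, "tz": 0, "wx": 0, "wy": 0, "wz": 0, "grip": 5},
  {"tx": 67.5, "ty": 23.3, "tz": 0, "wx": 0, "wy": 0, "wz": 0, "grip": 5},
])

```text
clock: 4.25
ee_pos: [0.5108, 0.0544, 0.2549]
tool_rot: [-179.9, 0.0, -81.7]
force: [0.7, 1.8, 7.1]
width: 0.0147
gripper_force: 39.4
```

```bash
python3 - <<'E'
from h import *
a,_=grab('top');b,_=grab('scene');A=cv2.resize(a[140:280,165:265],None,fx=4,fy=4,interpolation=cv2.INTER_CUBIC);C=cv2.resize(b[140:280,150:250],None,fx=4,fy=4,interpolation=cv2.INTER_CUBIC);cv2.imwrite('pics/c3.png',np.hstack([A,C])[...,::-1])
s=r.get_state();print(s['force'],s['wrist_torque'],s['width'],s['gripper_force'],s['qpos'])
E
```

```text
[1.22181875 1.52831851 7.07334928] [ 0.21718944 -0.13324072 -0.01282633] 0.015039375693477889 39.411717653274536 [-3.04231744e+00  1.35075405e+01 -1.26595362e+00  7.51157957e+01
  2.83488792e-02 -1.01325363e+02]
```

View pics/c3.png

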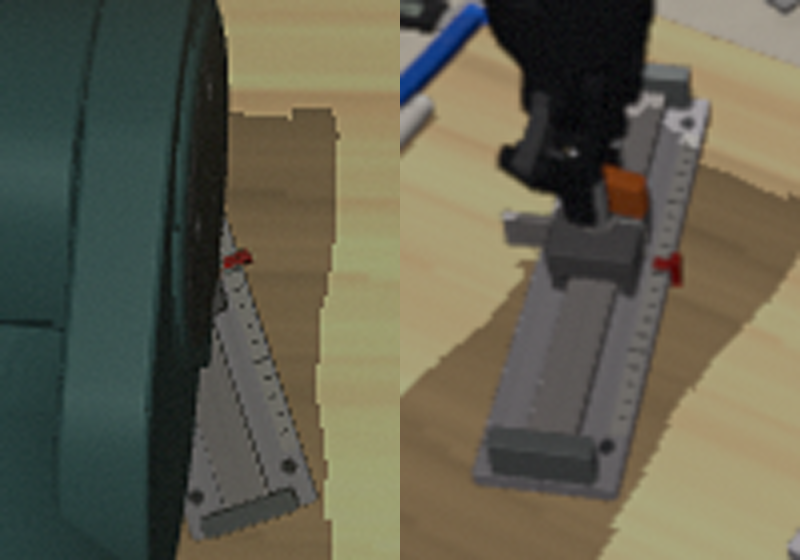

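Emit:
play_rows([
  {"tx": 0, "ty": 0, "tz": 0, "wx": 0, "wy": 0, "wz": -5, "grip": 5},
  {"tx": 0, "ty": 0, "tz": 0, "wx": 0, "wy": 0, "wz": -11, "grip": 5},
  {"tx": 0, "ty": 0, "tz": 0, "wx": 0, "wy": 0, "wz": -17, "grip": 5},
  {"tx": 0, "ty": 0, "tz": 0, "wx": 0, "wy": 0, "wz": -23, "grip": 5},
  {"tx": 0, "ty": 0, "tz": 0, "wx": 0, "wy": 0, "wz": -29, "grip": 5},
  {"tx": 0, "ty": 0, "tz": 0, "wx": 0, "wy": 0, "wz": -35, "grip": 5},
  {"tx": 0, "ty": 0, "tz": 0, "wx": 0, "wy": 0, "wz": -41, "grip": 5},
  {"tx": 0, "ty": 0, "tz": 0, "wx": 0, "wy": 0, "wz": -47, "grip": 5},
  {"tx": 0, "ty": 0, "tz": 0, "wx": 0, "wy": 0, "wz": -53, "grip": 5},
  {"tx": 0, "ty": 0, "tz": 0, "wx": 0, "wy": 0, "wz": -59, "grip": 5},
  {"tx": 0, "ty": 0, "tz": 0, "wx": 0, "wy": 0, "wz": -65, "grip": 5},
  {"tx": 0, "ty": 0, "tz": 0, "wx": 0, "wy": 0, "wz": -71, "grip": 5},
  {"tx": 0, "ty": 0, "tz": 0, "wx": 0, "wy": 0, "wz": -76, "grip": 5},
  {"tx": 0, "ty": 0, "tz": 0, "wx": 0, "wy": 0, "wz": -79, "grip": 5},
  {"tx": 0, "ty": 0, "tz": 0, "wx": 0, "wy": 0, "wz": -79, "grip": 5},
])

```text
clock: 5.85
ee_pos: [0.5104, 0.0545, 0.2551]
tool_rot: [180.0, 0.1, -160.8]
force: [-1.3, 2.1, 10.2]
width: 0.015
gripper_force: 39.6
```

Emit:
play_rows([
  {"tx": 0, "ty": 0, "tz": 0, "wx": 0, "wy": 0, "wz": 0, "grip": 30},
  {"tx": 0, "ty": 0, "tz": 0, "wx": 0, "wy": 0, "wz": 0, "grip": 50},
  {"tx": 0, "ty": 0, "tz": 0, "wx": 0, "wy": 0, "wz": 0, "grip": 50},
  {"tx": 0, "ty": 0, "tz": 0, "wx": 0, "wy": 0, "wz": 0, "grip": 50},
  {"tx": 0, "ty": 0, "tz": 15, "wx": 0, "wy": 0, "wz": 0, "grip": 50},
  {"tx": 0, "ty": 0, "tz": 45, "wx": 0, "wy": 0, "wz": 0, "grip": 50},
  {"tx": 0, "ty": 0, "tz": 90, "wx": 0, "wy": 0, "wz": 0, "grip": 50},
  {"tx": -30, "ty": 40, "tz": 100, "wx": 0, "wy": 0, "wz": 0, "grip": 50},
  {"tx": -55, "ty": 80, "tz": 100, "wx": 0, "wy": 0, "wz": 0, "grip": 50},
  {"tx": -80, "ty": 120, "tz": 100, "wx": 0, "wy": 0, "wz": 0, "grip": 50},
  {"tx": -105, "ty": 160, "tz": 100, "wx": 0, "wy": 0, "wz": 0, "grip": 50},
  {"tx": -130, "ty": 200, "tz": 100, "wx": 0, "wy": 0, "wz": 0, "grip": 50},
  {"tx": -155, "ty": 240, "tz": 100, "wx": 0, "wy": 0, "wz": 0, "grip": 50},
  {"tx": -180, "ty": 280, "tz": 100, "wx": 0, "wy": 0, "wz": 0, "grip": 50},
  {"tx": -180, "ty": 280, "tz": 100, "wx": 0, "wy": 0, "wz": 0, "grip": 50},
  {"tx": -180, "ty": 280, "tz": 100, "wx": 0, "wy": 0, "wz": 0, "grip": 50},
])

```text
clock: 7.45
ee_pos: [0.329, 0.3347, 0.3542]
tool_rot: [-180.0, -0.0, -160.6]
force: [0.6, -0.3, -0.3]
width: 0.0501
gripper_force: 0.0
```

```bash
python3 - <<'E'
from m import *
a,_=grab('top');c=cv2.resize(a[140:280,165:340],None,fx=4,fy=4,interpolation=cv2.INTER_CUBIC);cv2.imwrite('pics/c4.png',c[...,::-1])
h=cv2.cvtColor(a,cv2.COLOR_RGB2HSV)
ob=blob(((h[...,0]<22)&(h[...,0]>4)&(h[...,1]>130)&(h[...,2]>70)).astype(np.uint8),(190,180,219,260))
y,x=np.nonzero(ob);w=onz('top',np.c_[x,y],.282);m=w.mean(0);v=np.linalg.svd((w-m)[:,:2])[2][0]
u=np.array([np.cos(np.radians(19.05)),np.sin(np.radians(19.05))])
print(ob.sum(),m,np.degrees(np.arctan2(v[1],v[0])),'s err',(m[:2]-[.5104,.0531])@u)
E
```

```text
155 [0.50985822 0.05430042 0.282     ] -160.86923436354076 s err -0.0001202967931552712
```

View pics/c4.png

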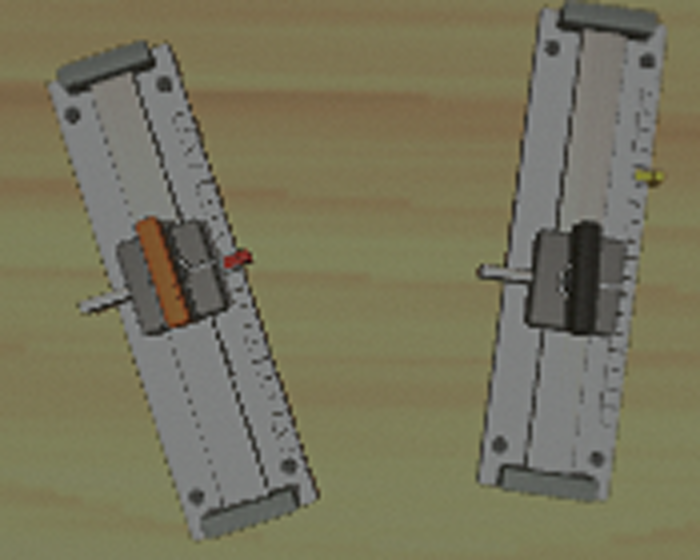

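The orange bar now lies along the rail, from about (148,220) to (178,322). The stop's white line at about (205,265) is level with the red clip at (238,259), the measured error along the rail is about 0 mm, and the black knob hasn't moved. The arm is clear, so I'm handing in.

```bash
python3 -c "
from station import r
print(r.job_done())"
```

```text
the job is handed in; nothing more can be done
None
```

I slid the orange stop level with the red clip (camera check: under 1 mm off along the rail), turned the knob clockwise until its bar lay along the rail, and handed the job in at about 7.5 s; the black knob looked unmoved, and no verdict was returned.

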